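Clamp the sample bottles on the bench shaker

ROBOT

A 7-joint arm with a two-finger parallel gripper is mounted at the origin on the work surface. World frame = base frame: x ahead of the robot, y to its left, z up, the work surface at z = 0. Lengths are in mm, angles in rad, forces in N, time in s.
With the tool pointing down it reaches from about 400 to 875 mm from the base axis. Payload 4.4 kg.
Tool frame: the origin (TCP) lies midway between the tips of the shut fingers; the grasp point (between the pads) lies 19 mm behind it (ctrl.grip_point_offset is the distance from the TCP to the grasp point, in mm); z points along the fingers, y is the line along which they close (so a half turn about z gives the same grasp; the last joint's range is limited). The gripper opens to 85 mm and grips with 20 to 120 N. Pads are 22 mm wide; open, the fingers measure 114 mm over their backs; the gripper's body (76 mm by 85 mm) begins 54 mm behind the grasp point. The pads swing forward as they close: fully open they stand 13 mm farther back than shut.
Start: joints at [1.273, 0.628, 0.038, 1.517, -0.027, 0.996, -0.02], TCP at [149.353, -632.623, 197.713] pointing down, gripper open.
Joint ranges: [-3.06, 3.06], [-0.37, 2.12], [-1.25, 1.32], [0.18, 2.47], [-1.1, 4.24], [0.23, 1.98], [-2.94, 2.94]. Speed limits (rad/s): [2.57, 2.57, 3.14, 3.14, 3.14, 3.14, 3.14].

INTERFACE

Orientations are given as [roll, pitch, yaw] about the fixed x, y, z axes, in that order (R = Rz(yaw) Ry(pitch) Rx(roll)).
In Python, from cell import ctrl gives the robot as it stands.
- The arm moves only by the shell command python3 nudge.py 'ROWS'. ROWS is one flat JSON list of numbers that holds 1 to 12 rows one after another, with no inner brackets; each row has 7 numbers: dx, dy, dz in shares of the most that a row can go, 1 being 50 mm, then a rotation vector rx, ry, rz in normalised numbers (1 is 180 degrees), then the finger opening in mm; each row shifts and turns the commanded pose from where the row before left it, along the tool's axes as they then stand; what a row does not reach is not made up. A row lasts 1/10 s, in which the tool goes at most 50 mm and 0.15 rad, less where a joint would pass 70% of its speed; a pose out of reach is approached as far as the arm can. The fingers move at their own pace and stop on an object; the grip force is fixed at half the most. Time passes only in rows, so rows that do not move let the fingers close. It prints the time, the measured TCP pose, the force, the opening and the grip force at its end. Shift and turn numbers lie between -1 and 1, and a call with a number outside is refused. Input that does not fit is refused with a message, and nothing moves.
- ctrl.read_state(): the state, without advancing time (a new reading comes with each control period).
- ctrl.get_image(name): name is "scene" or "top" or "wrist"; returns the picture (400x640x3 uint8, blue, green, red); there is no depth.
- ctrl.calibration(name): a dict with "fx", "fy", "cx", "cy" (pixels), "k1" (the pictures are not rectified: a ray, as slopes to the right and down, at radius r is drawn at 1 + k1 r^2 times it, then the intrinsics apply), "rvec" (rotation vector, rad) and "tvec" (3), from world to camera coordinates, as OpenCV has them; the wrist camera has in their place "hand_eye" (4x4, takes a point from camera to tool coordinates, whose origin is the TCP and whose axes are the flange's). Camera axes: x right, y down, z forward; pixel columns grow to the right and rows downward; lengths in mm; the calibration is good to about 2 mm. A picture is of the moment at which its call begins: read the wrist's pose just before it. calibration takes no time and is no camera call.
- ctrl.finish_job(): hands the job in; it is judged then, once.
The state is a dict: "clock": time; "qpos": joint angles; "qd": joint speeds; "tau": joint torques, N m; "eef_pos": TCP position; "tool_rot": TCP orientation; "force": force on the tool from outside, world axes, zero at the start; "torque": the same for the moment, N m; "width": finger opening in mm; "gripper_force": force on a finger pad.
Only numpy, scipy, OpenCV 4.12 (cv2) and the standard library are available. Lean on these libraries where they do the work, as an engineer would, in place of code of your own. Each camera call takes 0.05 s, during which the arm holds its last target. There are 200 camera calls.

TASK

Get the three sample bottles ready for shaking: loosen the T-handle clamp of the sliding cross bar, slide it along its rods until the sprung press bar holds all three bottles upright and snug against the fixed fence with its springs about half squeezed, and tighten the clamp firmly there so that nothing gives when you let go. Leave the other things on the bench alone.

Things in the scene. Friction and masses are not known exactly. Their poses are not given: they have to be found in the camera images.
- shaker: Fixed bench shaker: white housing 296 x 370 x 82 mm, aluminium platform, black rubber mat (top 112 mm above the bench). Origin: centre of its underside. Own z up, own -x the front (towards the robot), own +y the way the cross bar slides to clamp. Two 16 mm steel rods run along y at x = +-118 mm, 144 mm up, between end posts at y = +-168 mm
- fence_face (a point): Middle of the rubber face of the fixed fence, a bar along the shaker's x, 26 mm high, at shaker's y = 105 mm, 144 mm above the bench. A bottle that stands against it has its axis 27 mm before it (shaker's y = 78 mm)
- carriage: The sliding part: aluminium saddles (34 x 56 x 36 mm) on both rods, joined by a cross bar 16 mm thick along x. Origin: on the front rod's axis in the middle of the front saddle; axes as the shaker's. Slides along y only, origin between y = -95 and +35 mm. Loose it drags with 1.5 N; clamped it holds about 0.6 x the pad's force
- press_bar (a joint): Squeeze of the press bar's springs, m: 0 = sprung out, 0.014 = bottomed, about 0.007 = right. The rubber-faced bar, 198 mm long, 26 mm high, stands on two spring plungers before the cross bar. The springs push with 4 N when out, 9 N at 0.007, 14 N bottomed, and push an unclamped carriage back when it is let go; the bottles drag with about 3 to 7 N in all
- press_face (a point): Middle of the press bar's rubber face, 144 mm above the bench; 45 mm ahead (shaker's +y) of the carriage's origin when sprung out
- clamp_knob: Black T-handle on the front saddle: bar 72 mm long (own x), 16 mm thick (own y: grip it across this), 27 mm high (own z). Origin: the middle of the bar. Own z points out along the stud, leaning 29 degrees (0.50 rad) from vertical to the shaker's front, and is the axis of turning. Clockwise, seen from its outer end, tightens. It stays where it is left
- knob_top (a point): Centre of the T-handle's outer face, 13.5 mm out from its middle; the saddle is 35 mm or more below the middle. Thread friction is 0.18 N m either way. Past the bite the clamp adds a back torque of 0.003 N m per N of pad force (about 0.2 N m per rad turned): firm is where the torque felt about the stud has risen by 0.1 to 0.15 N m over turning it loose
- stud_root (a point): Where the stud's axis meets the front rod's axis, 66 mm below the T-handle's middle. The clamp starts biting (8 to 60 N); 0.9 rad or less anticlockwise frees it. Often that is not yet firm. The angle of bite differs from start to start and must be felt; firm is 0.4 to 0.7 rad past it. The stops lie 1 rad or more beyond the useful turn
- clamp_pad: Clamp pad inside the front saddle, not visible: the T-handle's screw (3 mm per rad) presses it on the rod. No force on it is free, more than 25 N is a firm clamp
- bottle_1: White plastic sample bottle with cap, 54 mm in diameter, 115 mm high, about 0.22 kg, standing loose on the mat between the press bar and the fence, the front one (shaker's x about -63 mm). Origin: centre of its underside, own z up the bottle
- bottle_2: The same, the middle one (x about 0)
- bottle_3: The same, the rear one (x about +63 mm)
- beaker: White mug, 80 mm wide, 95 mm high, on the bench: bystander
- wash_bottle: Wash bottle, 72 mm wide, 170 mm high: bystander
- spanner: Spanner 180 mm long, lying: bystander

How it is judged (in metres and radians):
On the way, in this order (a step that is already met when the one before it is completed fails the run):
1. the clamp is loosened: its pad no longer presses on the rod (contact force between clamp_pad and anything else below 1 N), for 0.1 s.
2. the press bar's springs are squeezed on the bottles by 3 to 11.5 mm (value of joint press_bar between 0.003 and 0.0115 m), for 0.1 s.
At the end, for the whole second after the job is handed in: The clamp is tight (its pad presses on the rod with more than 25 N) and the carriage at rest; the press bar's springs are squeezed by 3 to 11.5 mm of their 14 mm; all three bottles stand upright (within 0.08 rad) against the fence (within 4 mm) (all of step 2 and contact force between clamp_pad and anything else above 25 N and y of each of bottle_1, bottle_2, bottle_3 in the frame of shaker above 0.074 m and angle between each of bottle_1, bottle_2, bottle_3's own z axis and vertical below 0.08 rad and linear speed of carriage below 0.003 m/s); the robot touches nothing.
It fails at once if a bystander is moved by more than 30 mm (distance of any of beaker, wash_bottle, spanner from where it was at the start of the episode above 0.03 m).
It fails at once if a bottle is tipped over (angle between any of bottle_1, bottle_2, bottle_3's own z axis and vertical above 0.5 rad).
It also fails if it takes over 45 s, if anything falls off the work surface, if the arm or the gripper's body presses on something with over 40 N, if the wrist force passes 120 N, or if a joint passes its speed limit or range.

## Working session

There is one attempt and no reset: what is moved stays moved. The work goes in short steps, Python scripts to look and compute and a shell command to move; the robot and the scene stay as the last step left them, time stands still between calls to the robot, and variables do not carry over. Pictures are saved under pics/ and viewed, at most 10 in all, crops included, and the job is handed in when it is done.

```bash
ls; mkdir -p pics; python3 - <<'E'
from cell import ctrl
import cv2,numpy as np
s=ctrl.read_state();print(s)
for n in("scene","top","wrist"):
    cv2.imwrite(f"pics/{n}0.png",ctrl.get_image(n)); print(n,ctrl.calibration(n))
E
```

```text
cell.py
nudge.py
pics
{'clock': 0.0, 'qpos': array([ 1.27320458,  0.62933879,  0.038438  ,  1.51835556, -0.02694967,
        0.99627911, -0.01998667]), 'qd': array([-0.00089264,  0.00019494, -0.00042966,  0.00107286, -0.00173156,
       -0.0003882 , -0.00161504]), 'tau': array([ 5.31376863e-04, -5.63404298e+01,  1.22627847e+00, -1.93446511e+01,
        1.10204582e-02,  1.03739515e-02,  5.75221918e-06]), 'eef_pos': array([ 149.17889409, -631.95797804,  196.79781236]), 'tool_rot': array([-3.13973069e+00,  6.36922749e-05,  2.31836011e-01]), 'force': array([-1.75023345,  0.22261333,  0.81369141]), 'torque': array([-0.04436735,  0.01940927, -0.01031818]), 'gripper_force': 0.0, 'width': 85.37314240246742}
scene {'fx': 393.80787245454104, 'fy': 393.80787245454104, 'cx': 316.6933686276767, 'cy': 200.49897369339593, 'k1': 0.00515343114251878, 'rvec': array([ 1.30562427,  2.29570904, -0.87168959]), 'tvec': array([ 311.34757022, -278.74459991, 1598.08808627])}
top {'fx': 439.7861196819001, 'fy': 439.7861196819001, 'cx': 314.1598354109507, 'cy': 197.6576907658776, 'k1': -0.08044410222198843, 'rvec': array([ 2.15444108, -2.12000652,  0.18968413]), 'tvec': array([ -26.61843713,  635.4048476 , 1192.70268601])}
wrist {'fx': 285.514784368872, 'fy': 285.514784368872, 'cx': 316.98720009018245, 'cy': 195.153149303357, 'k1': -0.0058522895905016685, 'hand_eye': array([[ 6.81160324e-04, -9.62206497e-01, -2.72320020e-01,
         6.75879594e+01],
       [ 9.99999768e-01,  6.60626761e-04,  1.67085783e-04,
         2.91983678e-01],
       [ 1.91308665e-05, -2.72320070e-01,  9.62206724e-01,
        -1.76429061e+02],
       [ 0.00000000e+00,  0.00000000e+00,  0.00000000e+00,
         1.00000000e+00]])}
```

View pics/scene0.png

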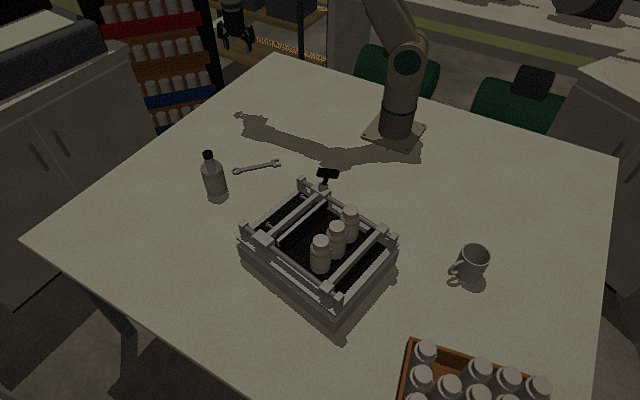

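View pics/top0.png

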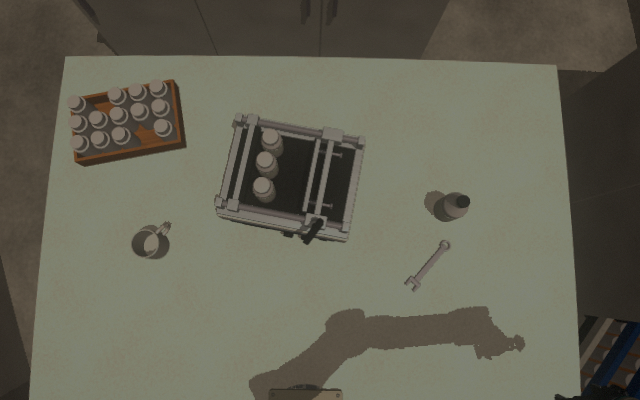

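The top view shows the shaker centred at about (290,178), the T-handle at (313,231), the bottles at (263,188), (266,163) and (271,140), and the fence at (238,165). In the scene view the handle is at (327,174). I'll enlarge both.

```bash
cat >h.py <<'E'
from cell import ctrl
import cv2,numpy as np
from scipy.spatial.transform import Rotation as R
def ray(n,px,st=None):
    c=ctrl.calibration(n); K=np.array([[c['fx'],0,c['cx']],[0,c['fy'],c['cy']],[0,0,1]])
    d=cv2.undistortPoints(np.array([[px]],float),K,np.array([c['k1'],0,0,0.]))[0,0]; d=np.array([d[0],d[1],1.])
    if n=="wrist":
        T=c['hand_eye']; Rt=R.from_euler('xyz',st['tool_rot']).as_matrix()
        return Rt@T[:3,3]+st['eef_pos'], Rt@T[:3,:3]@d
    M=cv2.Rodrigues(c['rvec'])[0]; return -M.T@c['tvec'], M.T@d
def plane(n,px,z,st=None):
    o,d=ray(n,px,st); return o+d*(z-o[2])/d[2]
def cross(*rs):
    A=np.zeros((3,3));b=np.zeros(3)
    for o,d in rs:
        d=d/np.linalg.norm(d);P=np.eye(3)-np.outer(d,d);A+=P;b+=P@o
    p=np.linalg.solve(A,b); return p,[round(float(np.linalg.norm((np.eye(3)-np.outer(d,d)/(d@d))@(p-o))),1) for o,d in rs]
E
python3 - <<'E'
import cv2,numpy as np
a=cv2.imread("pics/top0.png")[100:255,205:375];b=cv2.imread("pics/scene0.png")[160:320,230:410]
f=lambda i:cv2.resize(np.clip(i*1.8,0,255).astype('uint8'),(400,int(400*i.shape[0]/i.shape[1])),interpolation=cv2.INTER_CUBIC)
a,b=f(a),f(b);h=max(a.shape[0],b.shape[0]);p=lambda i:cv2.copyMakeBorder(i,0,h-i.shape[0],0,0,0)
cv2.imwrite("pics/z.png",np.hstack([p(a),p(b)]))
E
```

```text
(no output)
```

View pics/z.png

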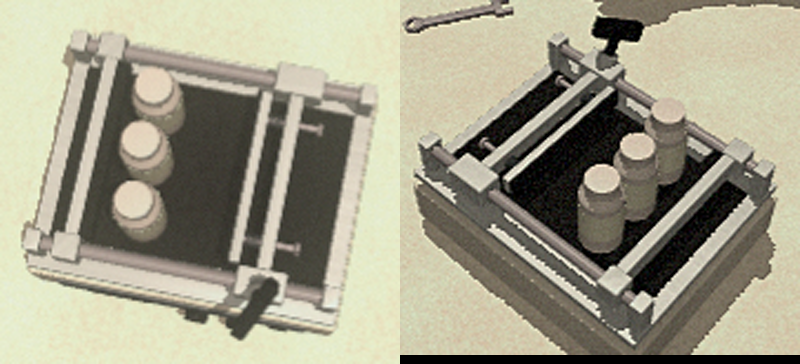

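In the enlarged top view the T-handle runs from (275,282) to (238,333), and in the scene view from (597,25) to (640,32). The post tops are clear in both views. Next I triangulate.

```bash
python3 - <<'E'
from h import *
np.set_printoptions(precision=1,suppress=True)
t=lambda u,v:ray("top",(205+u/2.353-.3,100+v/2.353-.3)); s=lambda u,v:ray("scene",(230+(u-400)/2.222-.3,160+v/2.222-.3))
P={}
for k,a,b in [("FL",(32,236),(763,165)),("RL",(80,42),(640,302)),("RR",(369,95),(430,142)),("FR",(331,295),(558,42)),
 ("saddleR",(302,77),(474,172)),("cap1",(132,196),(666,109)),("cap2",(139,136),(636,147)),("cap3",(152,82),(602,179)),
 ("knP",(270,283),(600,26)),("knQ",(240,330),(638,30)),("knmid",(256,306),(619,27))]:
    p,e=cross(t(*a),s(*b));P[k]=p;print(k,p,e)
d=sum(P[k]*w for k,w in zip(("FL","RL","RR","FR"),(1,1,-1,-1)))
y=np.arctan2(-d[0],d[1]); c=(P["FL"]+P["RL"]+P["RR"]+P["FR"])/4
print("yaw",y,c); Rs=R.from_euler('z',y).as_matrix()
for k in P: print(k,Rs.T@(P[k]-[c[0],c[1],0]))
# axis of stud in world
print("stud",Rs@[-np.sin(.5),0,np.cos(.5)])
E
```

```text
FL [606.7 232.  163.7] [0.1, 0.1]
RL [835.2 190.5 152.4] [0.9, 0.9]
RR [ 777.  -139.2  152.2] [0.9, 0.9]
FR [548.  -96.3 152.7] [1.1, 1.1]
saddleR [792.7 -61.2 162.7] [2.1, 2.1]
cap1 [640.2 114.8 230.1] [1.0, 1.0]
cap2 [705.3 110.5 226.8] [0.7, 0.7]
cap3 [764.1  99.5 227.6] [0.1, 0.1]
knP [552.1 -27.9 220.5] [1.0, 1.0]
knQ [505.2   3.  189.6] [1.6, 1.6]
knmid [529.1 -13.3 207. ] [1.8, 1.8]
yaw -0.17591027194720527 [691.7  46.7 155.2]
FL [-116.2  167.5  163.7]
RL [116.2 166.7 152.4]
RR [ 116.5 -168.2  152.2]
FR [-116.5 -166.   152.7]
saddleR [118.4 -88.6 162.7]
cap1 [-62.6  58.  230.1]
cap2 [  2.2  65.1 226.8]
cap3 [ 62.   64.6 227.6]
knP [-124.3  -97.9  220.5]
knQ [-176.   -75.8  189.6]
knmid [-149.6  -87.6  207. ]
stud [-0.5  0.1  0.9]
```

```bash
cat >>h.py <<'E'
np.set_printoptions(precision=3,suppress=True)
yaw=-0.176; C=np.array([691.7,46.7,0]); Rs=R.from_euler('z',yaw).as_matrix()
n=Rs@[-np.sin(.5),0,np.cos(.5)]; e1=Rs@[np.cos(.5),0,np.sin(.5)]; e2=Rs@[0,1.,0]
W=lambda p:C+Rs@np.array(p,float)
def toolR(th): # bar angle th about n; tool x = -bar
    x=-(e1*np.cos(th)+e2*np.sin(th)); return np.c_[x,np.cross(-n,x),-n]
def delta(pos,M,st=None): # shift (in present tool axes) and rotvec to target
    st=st or ctrl.read_state(); A=R.from_euler('xyz',st['tool_rot']).as_matrix()
    return A.T@(pos-st['eef_pos']), R.from_matrix(A.T@M).as_rotvec()
E
python3 - <<'E'
from h import *
m=W([-149.6,-88,202]); M=toolR(-.35); pre=m+n*71
print(m,pre,delta(pre,M),n)
print("lift",delta(pre+[0,0,80],M))
for nme,px in(("wash",(455,207)),("span",(428,265))): print(plane("top",px,100 if nme=="wash" else 5))
E
```

```text
[529.003 -13.747 202.   ] [495.489  -7.787 264.308] (array([ 480.407, -528.163,  -66.529]), array([-0.639, -0.02 , -2.323])) [-0.472  0.084  0.878]
lift (array([ 480.409, -528.278, -146.529]), array([-0.639, -0.02 , -2.323]))
[ 608.395 -403.676  100.   ]
[ 451.565 -349.887    5.   ]
```

The manual's scale: shifts go in shares of 50 mm and turns go in shares of 180 degrees. Converting my numbers, -45 mm is -0.9, -33 mm is -0.66.

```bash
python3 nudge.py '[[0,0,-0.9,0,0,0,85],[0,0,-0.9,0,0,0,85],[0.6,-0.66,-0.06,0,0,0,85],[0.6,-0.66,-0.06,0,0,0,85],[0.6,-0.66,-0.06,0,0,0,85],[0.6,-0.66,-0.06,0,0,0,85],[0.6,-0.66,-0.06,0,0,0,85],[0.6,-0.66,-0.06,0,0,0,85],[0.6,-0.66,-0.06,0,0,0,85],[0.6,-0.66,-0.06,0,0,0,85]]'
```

```text
refused: ROWS must be one flat list, 7 numbers to a row, no inner brackets. Nothing was moved.
```

Refused on format, not on reach. It needs one flat list, 7 numbers to a row, no inner brackets.

```bash
python3 nudge.py '[0,0,-0.9,0,0,0,85,0,0,-0.9,0,0,0,85,0.6,-0.66,-0.06,0,0,0,85,0.6,-0.66,-0.06,0,0,0,85,0.6,-0.66,-0.06,0,0,0,85,0.6,-0.66,-0.06,0,0,0,85,0.6,-0.66,-0.06,0,0,0,85,0.6,-0.66,-0.06,0,0,0,85,0.6,-0.66,-0.06,0,0,0,85,0.6,-0.66,-0.06,0,0,0,85]'
python3 nudge.py '[0.6,-0.66,-0.06,0,0,0,85,0.6,-0.66,-0.06,0,0,0,85,0.6,-0.66,-0.06,0,0,0,85,0.6,-0.66,-0.06,0,0,0,85,0.6,-0.66,-0.06,0,0,0,85,0.6,-0.66,-0.06,0,0,0,85,0.6,-0.66,-0.06,0,0,0,85,0.6,-0.66,-0.06,0,0,0,85]'
python3 nudge.py '[0,0,0,-0.0121,-0.0003,-0.0446,85,0,0,0,-0.0121,-0.0003,-0.0446,85,0,0,0,-0.0121,-0.0003,-0.0446,85,0,0,0,-0.0121,-0.0003,-0.0446,85,0,0,0,-0.0121,-0.0003,-0.0446,85,0,0,0,-0.0121,-0.0003,-0.0446,85,0,0,0,-0.0121,-0.0003,-0.0446,85,0,0,0,-0.0121,-0.0003,-0.0446,85,0,0,0,-0.0121,-0.0003,-0.0446,85,0,0,0,-0.0121,-0.0003,-0.0446,85,0,0,0,-0.0121,-0.0003,-0.0446,85,0,0,0,-0.0121,-0.0003,-0.0446,85]'
python3 - <<'E'
from h import *
print(delta(W([-149.6,-88,202])+n*71,toolR(-.35)),ctrl.read_state()['qpos'])
E
```

```text
clock: 1.15
eef_pos: [322.7, -318.8, 311.8]
tool_rot: [3.142, -0.0, 0.232]
force: [0.9, 0.1, 0.6]
width: 85.3
gripper_force: 0.0
clock: 1.95
eef_pos: [495.6, -6.9, 335.8]
tool_rot: [3.141, 0.0, 0.232]
force: [0.4, -1.2, -0.5]
width: 85.0
gripper_force: 0.0
clock: 3.15
eef_pos: [494.9, -8.2, 335.6]
tool_rot: [2.877, 0.309, 1.903]
force: [-0.2, 0.2, 0.6]
width: 84.8
gripper_force: 0.0
(array([ 21.853, -17.099,  65.623]), array([-0.176, -0.01 , -0.637])) [ 0.224  0.101 -0.525  2.046  0.49   0.779 -0.231]
```

Converted, -0.127 rad / 3.1416 = -0.0404.

```bash
python3 nudge.py '[0,0,0,-0.0111,-0.0006,-0.0404,85,0,0,0,-0.0111,-0.0006,-0.0404,85,0,0,0,-0.0111,-0.0006,-0.0404,85,0,0,0,-0.0111,-0.0006,-0.0404,85,0,0,0,-0.0111,-0.0006,-0.0404,85,0,0,0,0,0,0,85]'
python3 - <<'E'
from h import *
st=ctrl.read_state();print(delta(W([-149.6,-88,202])+n*71,toolR(-.35)),st['qpos'],st['torque'],st['force'])
im=ctrl.get_image("wrist");np.save("st1.npy",st,allow_pickle=True);cv2.imwrite("pics/w1.png",np.clip(im*1.6,0,255).astype('uint8'))
E
```

```text
clock: 3.75
eef_pos: [494.0, -9.9, 335.2]
tool_rot: [2.956, 0.465, 2.56]
force: [0.6, 0.4, 0.3]
width: 84.7
gripper_force: 0.0
(array([31.667, -9.161, 62.803]), array([-0.005, -0.   , -0.01 ])) [ 0.363  0.018 -0.533  2.178  0.369  0.504  0.582] [ 0.069  0.449 -0.008] [0.558 0.417 0.28 ]
```

View pics/w1.png

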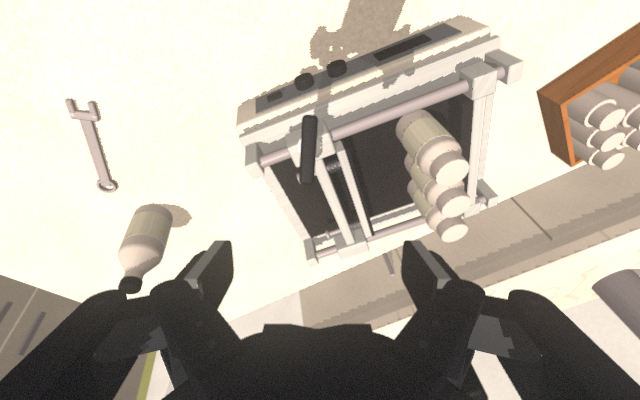

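The wrist view shows the handle as a dark bar from (310,118) to (306,182), lined up with the tool's x axis, well clear of the bottles at (430,140–230). I move to the pre-grasp pose and take a second view.

Converted, 31.5 mm is 0.63, 16 mm is 0.32, -0.01 rad / 3.1416 = -0.0032.

```bash
python3 nudge.py '[0.32,-0.09,0.63,0,0,0,85,0.32,-0.09,0.63,0,0,-0.0032,85,0,0,0,0,0,0,85]'
python3 - <<'E'
from h import *
st=ctrl.read_state();print(delta(W([-149.6,-88,202])+n*71,toolR(-.35)))
im=ctrl.get_image("wrist");cv2.imwrite("pics/w2raw.png",im)
np.save("st2.npy",st,allow_pickle=True);cv2.imwrite("pics/w2.png",np.clip(im*1.6,0,255).astype('uint8'))
A=R.from_euler('xyz',st['tool_rot']).as_matrix()
def blob(im,lim):
    m=((im.max(2)<28)&(np.indices(im.shape[:2])[0]<lim)).astype('uint8')
    k,l,s,c=cv2.connectedComponentsWithStats(m)
    for i in np.argsort(-s[1:,4])[:5]+1:
        q=np.argwhere(l==i)[:,::-1].astype(np.float32); print(s[i],c[i],cv2.minAreaRect(q))
blob(cv2.imread("pics/w1.png")/1.6,200); print(); blob(im,260)
E
```

```text
clock: 4.1
eef_pos: [494.9, -7.1, 266.6]
tool_rot: [2.964, 0.463, 2.571]
force: [-0.8, 0.3, -0.4]
width: 85.1
gripper_force: 0.0
(array([ 0.269, -0.666,  2.293]), array([-0.008, -0.004, -0.001]))
```

View pics/w2.png

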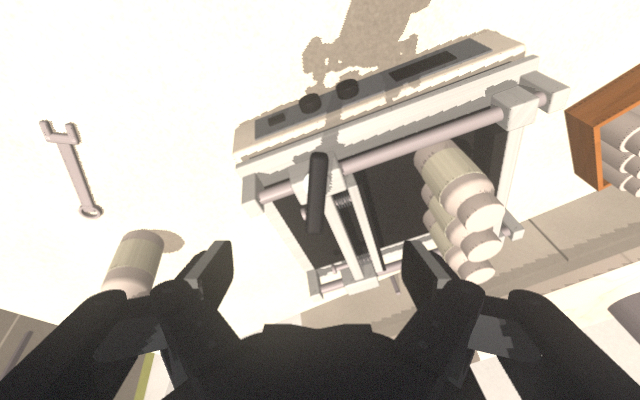

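The second view has the bar from (319,153) to (315,232), with its centre at about (317,192). Now to compute position and angle from both views.

```bash
python3 - <<'E'
from h import *
s1=np.load("st1.npy",allow_pickle=True).item();s2=np.load("st2.npy",allow_pickle=True).item()
t=lambda u,v:ray("top",(205+u/2.353-.3,100+v/2.353-.3))
L=lambda p:Rs.T@(p-C)
for a,b,c in(((310,118),(319,153),(240,330)),((306.5,182),(315.5,232),(270,283)),((308.5,150),(317.5,192),(256,306))):
    p,e=cross(ray("wrist",a,s1),ray("wrist",b,s2),t(*c)); print(p,e,L(p))
m=W([-149.6,-88,202])
for h in(13.5,0):
    q=[]
    for px in((319,153),(315.5,232)):
        o,d=ray("wrist",px,s2); q.append(o+d*((m+n*h-o)@n)/(d@n))
    b=q[1]-q[0]; print(h,L((q[0]+q[1])/2),np.linalg.norm(b),np.arctan2(b@e2,b@e1))
E
python3 - <<'E'
import cv2;im=cv2.imread("pics/w2raw.png");
for v in(160,190,220): print(im[v,295:340].max(1))
E
```

```text
[507.206   2.55  177.645] [0.8, 1.1, 1.1] [-173.913  -75.771  177.645]
[551.235 -31.174 221.473] [2.3, 1.0, 2.7] [-124.66  -101.265  221.473]
[530.837 -14.878 196.688] [0.6, 0.6, 0.1] [-147.596  -88.793  196.688]
13.5 [-159.332  -87.238  212.067] 70.31534370877667 -0.39235652221217154
0 [-149.88   -88.589  201.847] 74.32288965307187 -0.392356522212171
[100  99 103 102 102 102 101  98 100  99  99 102 108 107  88  50  48  50
  56  61  58  60  57  56  55  53  54  52  51  47  45  44  40  64  88  98
  97  97 105 109 103  94  80  56  50]
[171 174 172 171 168 167 167 166 167 170 183 193 151  70  46  53  56  59
  62  60  58  56  56  55  53  52  51  49  47  46  50  88 108 107 127 156
 163 163 161 161 164 164 167 166 165]
[ 55  50  53  50  54  55  52  53  56  75  70  50  48  54  61  61  61  60
  58  61  56  58  54  56  53  49  48  44  41  49  49  50 111 153 163 164
 165 167 166 166 165 164 164 165 154]
```

```bash
cat >>h.py <<'E'
MID=np.array([-149.7,-88.3,202])
def feel():
    s=ctrl.read_state(); return dict(t=round(s['clock'],2),tn=round(float(s['torque']@n),3),tq=s['torque'],F=Rs.T@s['force'],w=round(s['width'],1),gf=round(s['gripper_force'],1),tau7=round(s['tau'][6],3),q=s['qpos'],tcp=Rs.T@(s['eef_pos']-C),err=delta(W(MID)-n*17,toolR(-.39),s))
E
python3 - <<'E'
from h import *
print(feel())
E
```

```text
{'t': 4.15, 'tn': -0.039, 'tq': array([ 0.103,  0.422, -0.029]), 'F': array([ 0.182, -0.25 ,  1.748]), 'w': 85.0, 'gf': 0.0, 'tau7': np.float64(-0.658), 'q': array([ 0.258,  0.131, -0.483,  2.293,  0.76 ,  0.358,  0.167]), 'tcp': array([-183.039,  -86.645,  268.721]), 'err': (array([ 1.818, -1.994, 91.553]), array([-0.005, -0.002,  0.039]))}
```

Converted, 30 mm is 0.6, 20 mm is 0.4, 0.02 rad / 3.1416 = 0.0064.

```bash
python3 nudge.py '[0.018,-0.02,0.6,-0.0016,-0.0006,0.0064,85,0.018,-0.02,0.6,0,0,0.0064,85,0,0,0.4,0,0,0,85,0,0,0.23,0,0,0,85,0,0,0,0,0,0,85]'; python3 - <<'E'
from h import *
print(feel())
E
```

```text
clock: 4.65
eef_pos: [537.1, -16.4, 198.1]
tool_rot: [2.937, 0.468, 2.528]
force: [-0.2, -0.1, -0.2]
width: 84.8
gripper_force: 0.0
{'t': 4.65, 'tn': -0.003, 'tq': array([0.112, 0.458, 0.013]), 'F': array([-0.153, -0.137, -0.158]), 'w': 84.8, 'gf': 0.0, 'tau7': np.float64(-0.819), 'q': array([ 0.101,  0.319, -0.291,  2.328,  1.5  ,  0.252, -0.583]), 'tcp': array([-141.157,  -89.225,  198.052]), 'err': (array([ 5.615, -1.262,  9.393]), array([0.   , 0.008, 0.002]))}
```

Converted, 4.7 mm is 0.094, 2.8 mm is 0.056, 0.004 rad / 3.1416 = 0.0013.

```bash
python3 nudge.py '[0.056,-0.012,0.094,0,0.0013,0,85,0.056,-0.012,0.094,0,0.0013,0,85,0,0,0,0,0,0,85]'; python3 - <<'E'
from h import *
print(feel())
E
```

```text
clock: 4.95
eef_pos: [536.1, -15.5, 188.0]
tool_rot: [2.937, 0.461, 2.53]
force: [-0.8, 0.3, -0.3]
width: 85.0
gripper_force: 0.0
{'t': 4.95, 'tn': -0.01, 'tq': array([ 0.086,  0.462, -0.009]), 'F': array([-0.797,  0.125, -0.284]), 'w': 85.0, 'gf': 0.0, 'tau7': np.float64(-0.312), 'q': array([ 0.105,  0.34 , -0.297,  2.337,  1.594,  0.253, -0.677]), 'tcp': array([-142.264,  -88.475,  187.99 ]), 'err': (array([-0.11 ,  0.234,  1.141]), array([0.001, 0.001, 0.002]))}
```

```bash
python3 nudge.py '[0,0,0,0,0,0,5,0,0,0,0,0,0,5,0,0,0,0,0,0,5,0,0,0,0,0,0,5,0,0,0,0,0,0,5,0,0,0,0,0,0,5,0,0,0,0,0,0,5]'; python3 - <<'E'
from h import *
print(feel())
E
```

```text
clock: 5.65
eef_pos: [535.0, -15.3, 186.4]
tool_rot: [2.939, 0.459, 2.532]
force: [-0.7, -0.1, 0.1]
width: 4.9
gripper_force: 0.0
{'t': 5.65, 'tn': -0.035, 'tq': array([ 0.12 ,  0.532, -0.026]), 'F': array([-0.65 , -0.258,  0.132]), 'w': 4.9, 'gf': 0.0, 'tau7': np.float64(0.002), 'q': array([ 0.104,  0.342, -0.296,  2.339,  1.599,  0.252, -0.681]), 'tcp': array([-143.422,  -88.514,  186.431]), 'err': (array([-1.731,  0.934,  0.325]), array([-0.   , -0.002,  0.004]))}
```

```bash
python3 - <<'E'
from h import *
im=ctrl.get_image("wrist");sc=ctrl.get_image("scene");f=lambda i:np.clip(i*1.6,0,255).astype('uint8')
a=f(im)[100:400,120:520]; b=cv2.resize(f(sc)[130:230,260:394],(400,300),interpolation=cv2.INTER_CUBIC)
cv2.imwrite("pics/w3.png",np.hstack([a,b]))
E
```

```text
(no output)
```

View pics/w3.png

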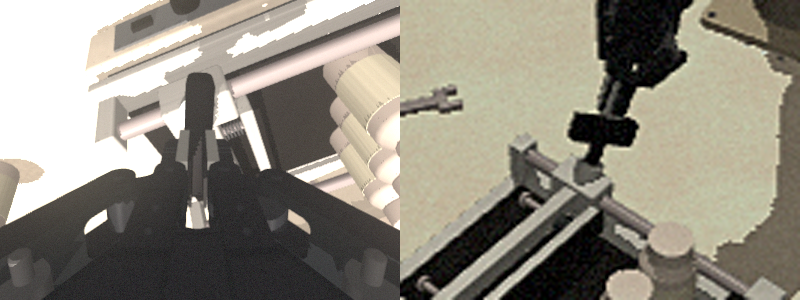

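```bash
cat >>h.py <<'E'
def proj(name,p,st=None):
    c=ctrl.calibration(name);K=np.array([[c['fx'],0,c['cx']],[0,c['fy'],c['cy']],[0,0,1]])
    if name=="wrist":
        T=np.eye(4);T[:3,:3]=R.from_euler('xyz',st['tool_rot']).as_matrix();T[:3,3]=st['eef_pos'];T=np.linalg.inv(T@c['hand_eye']);rv=cv2.Rodrigues(T[:3,:3])[0];tv=T[:3,3]
    else: rv,tv=c['rvec'],c['tvec']
    return cv2.projectPoints(np.array(p,float).reshape(-1,1,3),rv,tv,K,np.array([c['k1'],0,0,0.]))[0][:,0]
E
python3 - <<'E'
from h import *
s=ctrl.read_state();m=W(MID);b=e1*np.cos(-.39)+e2*np.sin(-.39);c=np.cross(n,b)
P=[m+n*h+b*x for h in(13.5,-13.5) for x in(-36,36)]
print("wristcrop bar",proj("wrist",P,s)-[120,100])
t=s['eef_pos'];A=R.from_euler('xyz',s['tool_rot']).as_matrix()
print("tcp,grip wrist",proj("wrist",[t,t-19*A[:,2]],s)-[120,100])
print("scene crop bar",(proj("scene",P)-[260,130])*2.985+[400,0],"tcp",(proj("scene",[t,t-19*A[:,2],t-54*A[:,2]])-[260,130])*2.985+[400,0])
print(ctrl.grip_point_offset)
E
```

```text
wristcrop bar [[200.701  83.329]
 [199.71  201.214]
 [200.199  73.379]
 [199.39  176.619]]
tcp,grip wrist [[198.372 123.448]
 [198.494 135.052]]
scene crop bar [[634.858 118.32 ]
 [575.799 113.017]
 [625.637 142.295]
 [566.818 137.927]] tcp [[596.631 142.654]
 [602.982 125.571]
 [614.911  93.483]]
18.700000000000003
```

```bash
python3 - <<'E'
from h import *
im=ctrl.get_image("wrist")[150:330,240:400];sc=ctrl.get_image("scene")[150:210,300:360]
f=lambda i,h:cv2.resize(np.clip(255*(i/255.)**.5*1.3,0,255).astype('uint8'),None,fx=h,fy=h,interpolation=cv2.INTER_CUBIC)
a=f(im,2.5);b=f(sc,6.5);b=cv2.copyMakeBorder(b,0,a.shape[0]-b.shape[0],0,0,0)
cv2.imwrite("pics/w4.png",np.hstack([a,b]))
E
```

```text
(no output)
```

View pics/w4.png

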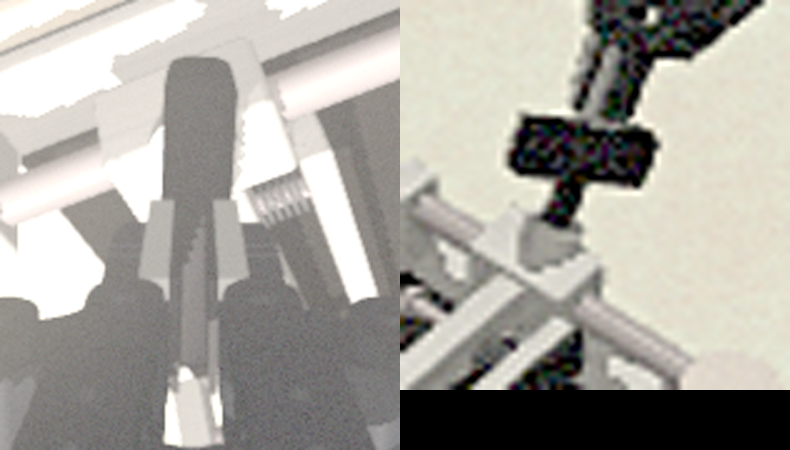

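```bash
python3 - <<'E'
from h import *
s=ctrl.read_state();t=s['eef_pos'];A=R.from_euler('xyz',s['tool_rot']).as_matrix()
for z in(0,-19,-32):
  for x in (11,):
    q=proj("wrist",[t+A@[x,y,z] for y in(-8,-2.5,2.5,8)],s);print(z,x,((q-[240,150])*2.5).round(0).tolist())
m=W(MID);b=e1*np.cos(-.39)+e2*np.sin(-.39);c=np.cross(n,b)
for h in(13.5,-13.5): print((( proj("wrist",[m+n*h+b*x+c*y for x in(-36,0,36) for y in(-8,8)],s)-[240,150])*2.5).round(0).tolist())
cc=ctrl.calibration("scene");print("cam",Rs.T@(-cv2.Rodrigues(cc['rvec'])[0].T@cc['tvec']-m), A.T@(m-t), c, A[:,1])
E
```

```text
0 11 [[165.0, 144.0], [186.0, 144.0], [206.0, 144.0], [227.0, 144.0]]
-19 11 [[162.0, 169.0], [186.0, 169.0], [207.0, 169.0], [230.0, 169.0]]
-32 11 [[160.0, 190.0], [185.0, 190.0], [208.0, 190.0], [233.0, 190.0]]
[[164.0, 83.0], [240.0, 84.0], [165.0, 240.0], [236.0, 240.0], [166.0, 378.0], [233.0, 378.0]]
[[168.0, 58.0], [233.0, 59.0], [169.0, 194.0], [230.0, 194.0], [169.0, 317.0], [228.0, 317.0]]
cam [649.075 510.155 801.784] [ -1.711   0.944 -16.707] [0.49  0.852 0.182] [0.488 0.854 0.18 ]
```

The fingers shut on nothing, at 4.9 mm. In the wrist view the pad tips show about 35 mm behind the projected TCP, just outside the bar's outer face, and the scene view agrees. So I open, go about 26 mm deeper while watching the force, and close again.

Converted, 6.5 mm is 0.13, -1.7 mm is -0.034.

```bash
python3 nudge.py '[0,0,0,0,0,0,85,0,0,0,0,0,0,85,0,0,0,0,0,0,85,0,0,0,0,0,0,85,0,0,0,0,0,0,85,-0.034,0.018,0.13,0,0,0,85,0,0,0.13,0,0,0,85,0,0,0.13,0,0,0,85,0,0,0.13,0,0,0,85,0,0,0,0,0,0,85]'; python3 - <<'E'
from h import *
print(feel())
E
```

```text
clock: 6.85
eef_pos: [548.9, -17.7, 163.8]
tool_rot: [2.94, 0.458, 2.532]
force: [0.0, -0.5, 0.6]
width: 85.3
gripper_force: 0.0
{'t': 6.85, 'tn': 0.006, 'tq': array([0.103, 0.539, 0.011]), 'F': array([ 0.114, -0.503,  0.598]), 'w': 85.3, 'gf': 0.0, 'tau7': np.float64(-0.287), 'q': array([ 0.142,  0.412, -0.342,  2.33 ,  1.791,  0.29 , -0.862]), 'tcp': array([-129.364,  -88.394,  163.84 ]), 'err': (array([ -0.311,   0.239, -26.239]), array([-0.001, -0.003,  0.004]))}
```

```bash
python3 nudge.py '[0,0,0,0,0,0,5,0,0,0,0,0,0,5,0,0,0,0,0,0,5,0,0,0,0,0,0,5,0,0,0,0,0,0,5,0,0,0,0,0,0,5,0,0,0,0,0,0,5]'; python3 - <<'E'
from h import *
print(feel())
E
```

```text
clock: 7.55
eef_pos: [548.6, -18.5, 164.8]
tool_rot: [2.94, 0.46, 2.531]
force: [-4.5, -1.8, 5.5]
width: 15.1
gripper_force: 58.2
{'t': 7.55, 'tn': -0.054, 'tq': array([-0.265,  0.682, -0.269]), 'F': array([-4.127, -2.516,  5.477]), 'w': 15.1, 'gf': 58.2, 'tau7': np.float64(0.061), 'q': array([ 0.142,  0.409, -0.341,  2.331,  1.79 ,  0.291, -0.862]), 'tcp': array([-129.502,  -89.251,  164.846]), 'err': (array([  0.291,   0.875, -25.29 ]), array([-0.002, -0.   ,  0.003]))}
```

Converted, -0.08 rad / 3.1416 = -0.0255.

```bash
cat > f.py <<'E'
from h import *
s=ctrl.read_state();A=R.from_euler('xyz',s['tool_rot']).as_matrix()
x=-A[:,0]; print("t",round(s['clock'],2),"th",round(float(np.arctan2(x@e2,x@e1)),3),"tiltz",A.T@-n,"tn",round(float(s['torque']@n),3),"tq",s['torque'],"F",Rs.T@s['force'],"w",round(s['width'],1),"tau7",round(s['tau'][6],3),"q",s['qpos'],"tcp",Rs.T@(s['eef_pos']-C))
E
for i in 1 2 3; do python3 f.py; [ $i = 1 ] && python3 nudge.py '[0,0,0,0,0,-0.0255,5,0,0,0,0,0,-0.0255,5,0,0,0,0,0,-0.0255,5]' >/dev/null; [ $i = 2 ] && python3 nudge.py '[0,0,0,0,0,-0.0255,5,0,0,0,0,0,-0.0255,5,0,0,0,0,0,-0.0255,5]' >/dev/null; done
```

```text
t 7.55 th -0.387 tiltz [-0.     0.002  1.   ] tn -0.054 tq [-0.265  0.682 -0.269] F [-4.127 -2.516  5.477] w 15.1 tau7 0.061 q [ 0.142  0.409 -0.341  2.331  1.79   0.291 -0.862] tcp [-129.502  -89.251  164.846]
t 7.85 th -0.144 tiltz [-0.001  0.001  1.   ] tn -0.245 tq [-0.017  0.58  -0.344] F [-2.4   -1.615  6.107] w 14.8 tau7 -0.598 q [ 0.118  0.407 -0.309  2.332  1.804  0.277 -0.633] tcp [-129.4    -88.813  164.896]
t 8.15 th 0.096 tiltz [-0.001 -0.     1.   ] tn -0.143 tq [ 0.084  0.579 -0.173] F [-2.52  -0.313  4.418] w 15.0 tau7 -0.598 q [ 0.098  0.405 -0.283  2.332  1.817  0.265 -0.407] tcp [-129.402  -88.455  164.896]
```

Converted, -0.08 rad / 3.1416 = -0.0255.

```bash
python3 nudge.py '[0,0,0,0,0,-0.0255,5,0,0,0,0,0,-0.0255,5]' >/dev/null; python3 f.py;  python3 nudge.py '[0,0,0,0,0,-0.0255,5,0,0,0,0,0,-0.0255,5]' >/dev/null; python3 f.py;  python3 nudge.py '[0,0,0,0,0,-0.0255,5,0,0,0,0,0,-0.0255,5]' >/dev/null; python3 f.py
```

```text
t 8.35 th 0.256 tiltz [-0.001 -0.001  1.   ] tn -0.232 tq [ 0.149  0.55  -0.237] F [-4.206 -0.432  4.061] w 15.2 tau7 -0.604 q [ 0.088  0.404 -0.269  2.332  1.824  0.259 -0.254] tcp [-129.4    -88.221  164.898]
t 8.55 th 0.417 tiltz [-0.001 -0.001  1.   ] tn -0.191 tq [ 0.179  0.569 -0.176] F [-3.409 -0.399  4.535] w 14.8 tau7 -0.61 q [ 0.079  0.403 -0.258  2.332  1.83   0.255 -0.1  ] tcp [-129.479  -87.947  164.877]
t 8.75 th 0.577 tiltz [-0.    -0.002  1.   ] tn -0.208 tq [ 0.28   0.644 -0.148] F [-2.607  0.804  3.454] w 14.7 tau7 -0.615 q [ 0.073  0.402 -0.25   2.333  1.834  0.251  0.055] tcp [-129.577  -87.732  164.815]
```

The manual's scale: shifts go in shares of 50 mm and turns go in shares of 180 degrees. Converting my numbers, 8.4 mm is 0.168, -5.4 mm is -0.108, -0.03 rad / 3.1416 = -0.0095.

```bash
python3 nudge.py '[0,0,0,0,0,-0.0095,5,-0.022,0.034,0,0,0,0,5,-0.054,0.084,0,0,0,0,5,-0.108,0.168,0,0,0,0,5]' >/dev/null; python3 f.py; python3 nudge.py '[-0.109,0.168,0,0,0,0,5,-0.109,0.168,0,0,0,0,5,-0.109,0.168,0,0,0,0,5,-0.109,0.168,0,0,0,0,5]' >/dev/null; python3 f.py
```

```text
t 9.15 th 0.602 tiltz [-0.002  0.003  1.   ] tn 0.091 tq [-0.414  0.466 -0.163] F [-3.306 -3.52   6.164] w 14.9 tau7 -0.245 q [ 0.024  0.406 -0.241  2.325  1.781  0.269  0.096] tcp [-129.526  -73.515  164.794]
t 9.55 th 0.602 tiltz [0.    0.003 1.   ] tn 0.101 tq [-0.467  0.041 -0.14 ] F [-0.353 -2.784  5.865] w 14.5 tau7 -0.188 q [-0.079  0.418 -0.24   2.296  1.655  0.312  0.134] tcp [-129.424  -32.175  164.828]
```

Converted, 2.47 mm is 0.0494, -1.7 mm is -0.034.

```bash
g(){ python3 f.py | sed 's/tiltz.*tn/tn/;s/w .*q \[.*\] tcp/tcp/'; }
python3 nudge.py '[-0.034,0.0494,0,0,0,0,5,-0.034,0.0494,0,0,0,0,5,-0.034,0.0494,0,0,0,0,5,-0.034,0.0494,0,0,0,0,5]' >/dev/null; g
python3 nudge.py '[-0.034,0.0494,0,0,0,0,5,-0.034,0.0494,0,0,0,0,5,-0.034,0.0494,0,0,0,0,5,-0.034,0.0494,0,0,0,0,5]' >/dev/null; g
python3 nudge.py '[-0.034,0.0494,0,0,0,0,5,-0.034,0.0494,0,0,0,0,5,-0.034,0.0494,0,0,0,0,5]' >/dev/null; g
python3 nudge.py '[-0.034,0.0494,0,0,0,0,5,-0.0226,0.033,0,0,0,0,5]' >/dev/null; g
```

```text
t 9.95 th 0.603 tn 0.056 tq [-0.342  0.    -0.121] F [-0.33  -1.8    6.424] tcp [-129.387  -20.235  164.831]
t 10.35 th 0.602 tn 0.142 tq [-0.737  0.067 -0.241] F [-1.47  -3.586  7.993] tcp [-129.355   -9.444  164.815]
t 10.65 th 0.601 tn 0.163 tq [-1.361  0.194 -0.564] F [-2.705 -8.088 10.993] tcp [-129.303   -2.894  164.815]
t 10.85 th 0.601 tn 0.167 tq [-1.289  0.197 -0.521] F [-1.339 -6.879 10.091] tcp [-129.306    2.388  164.806]
```

Converted, 1.65 mm is 0.033, -1.13 mm is -0.0226.

```bash
g(){ python3 f.py | sed 's/tiltz.*tn/tn/;s/w .*q \[.*\] tcp/tcp/'; }
python3 nudge.py '[-0.0226,0.033,0,0,0,0,5,-0.0226,0.033,0,0,0,0,5]' >/dev/null; g
python3 nudge.py '[-0.0226,0.033,0,0,0,0,5,0,0,0,0,0,0,5]' >/dev/null; g
python3 nudge.py '[-0.0226,0.033,0,0,0,0,5,0,0,0,0,0,0,5]' >/dev/null; g
python3 nudge.py '[-0.0226,0.033,0,0,0,0,5,0,0,0,0,0,0,5]' >/dev/null; g
```

```text
t 11.05 th 0.601 tn 0.216 tq [-1.267  0.199 -0.455] F [-2.506 -7.204 10.207] tcp [-129.301    6.116  164.819]
t 11.25 th 0.601 tn 0.133 tq [-1.09   0.109 -0.445] F [-1.909 -5.985  9.335] tcp [-129.302    8.789  164.831]
t 11.45 th 0.601 tn 0.153 tq [-1.181  0.168 -0.477] F [-1.72  -6.986 11.404] tcp [-129.304   10.404  164.805]
t 11.65 th 0.6 tn 0.171 tq [-1.354  0.206 -0.553] F [-2.374 -7.583 11.   ] tcp [-129.302   11.838  164.804]
```

```bash
python3 - <<'E'
from h import *
t=ctrl.get_image("top");s=ctrl.get_image("scene");cv2.imwrite("pics/t5raw.png",t);cv2.imwrite("pics/s5raw.png",s)
a=t[110:240,210:345];b=s[175:315,245:405]
f=lambda i:cv2.resize(np.clip(i*2.,0,255).astype('uint8'),(400,int(400*i.shape[0]/i.shape[1])),interpolation=cv2.INTER_CUBIC)
a,b=f(a),f(b);h=max(a.shape[0],b.shape[0]);p=lambda i:cv2.copyMakeBorder(i,0,h-i.shape[0],0,0,0)
cv2.imwrite("pics/z5.png",np.hstack([p(a),p(b)]))
E
```

```text
(no output)
```

View pics/z5.png

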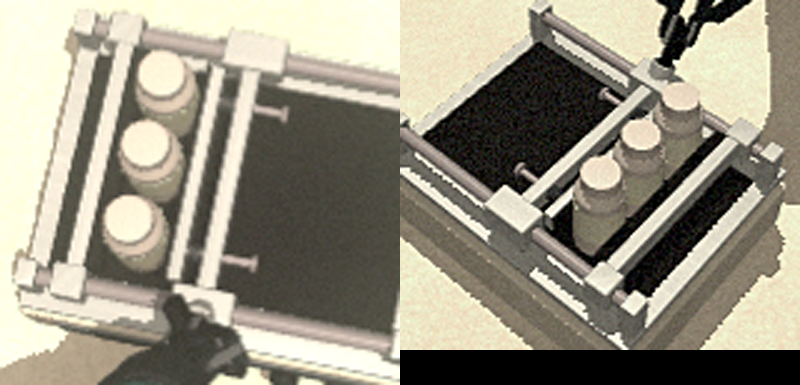

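The zoomed views show all three bottles standing upright between the press bar at (195,170) and the fence at (105,150). I measure the edges by averaging brightness along shaker y at the bar-top height, in the first and the current top picture.

```bash
python3 - <<'E'
from h import *
def prof(f,xs,y0,y1,z=157):
    im=cv2.cvtColor(cv2.imread(f),cv2.COLOR_BGR2GRAY); ys=np.arange(y0,y1,.5); out=np.zeros(len(ys))
    for x in xs:
        q=proj("top",[W([x,y,z]) for y in ys]).astype(np.float32)
        out+=cv2.remap(im,q[:,:1],q[:,1:],cv2.INTER_LINEAR)[:,0]
    return ys,out/len(xs)
def edges(f,xs,y0,y1):
    ys,p=prof(f,xs,y0,y1); g=cv2.GaussianBlur(np.gradient(p).reshape(-1,1),(1,9),1.5)[:,0]
    r=[]
    for i in range(1,len(g)-1):
        if abs(g[i])>1 and abs(g[i])>=abs(g[i-1]) and abs(g[i])>abs(g[i+1]):
            a,b,c=abs(g[i-1:i+2]); r.append((round(float(ys[i]+.25*(a-c)/(a-2*b+c)),1),round(float(g[i]),1)))
    print(f,y0,r)
for f,y0,y1 in(("pics/top0.png",-105,-25),("pics/t5raw.png",-20,75)):
    for xs in(np.arange(-40,-5,1),np.arange(-30,31,1),np.arange(5,45,1)): edges(f,xs,y0,y1)
for f in("pics/top0.png","pics/t5raw.png"): edges(f,np.r_[-90:-85,-35:-28,28:35],90,150)
# caps, two views
t=lambda u,v:ray("top",(210+u/2.963-.3,110+v/2.963-.3)); s=lambda u,v:ray("scene",(245+(u-400)/2.5-.3,175+v/2.5-.3))
for a,b in(((130,220),(681,101)),((146,146),(641,137)),((161,76),(601,176))):
    p,e=cross(t(*a),s(*b)); print(Rs.T@(p-C),e)
E
```

```text
pics/top0.png -105 [(-96.8, 9.6), (-81.0, -7.8), (-60.9, 9.3), (-48.9, -7.7)]
pics/top0.png -105 [(-96.9, 9.3), (-81.0, -7.8), (-60.9, 9.6), (-49.0, -7.8)]
pics/top0.png -105 [(-96.8, 9.0), (-80.9, -7.7), (-61.0, 9.4), (-49.1, -7.8)]
pics/t5raw.png -20 [(2.4, 8.5), (18.4, -8.1), (34.3, 8.3), (45.9, -7.9), (52.5, 1.9)]
pics/t5raw.png -20 [(2.4, 8.5), (18.4, -8.0), (34.2, 8.2), (45.7, -7.9), (53.7, 2.2), (58.0, 1.9), (61.3, 1.4), (70.8, 1.7)]
pics/t5raw.png -20 [(2.4, 8.4), (18.2, -7.8), (34.2, 8.2), (45.7, -8.0), (54.6, 2.2), (57.6, 2.2), (61.8, 1.3), (70.3, 3.0)]
pics/top0.png 90 [(120.1, 8.6), (134.6, -9.0)]
pics/t5raw.png 90 [(94.4, -1.2), (101.4, -2.1), (106.7, -1.2), (120.1, 9.0), (134.6, -9.5)]
[-67.01   78.642 216.805] [0.8, 0.8]
[ -2.192  77.966 218.588] [0.0, 0.0]
[ 60.457  78.327 218.353] [0.3, 0.3]
```

Measured squeeze is 20.0 − 15.9 ≈ 4.1 mm, and all the bottles are at y ≈ 78 against the fence. I push about 3 mm more, then tighten while feeling the torque.

Converted, 1.25 mm is 0.025, -0.85 mm is -0.017.

```bash
g(){ python3 f.py | sed 's/tiltz.*tn/tn/;s/q \[.*\] tcp/tcp/'; }
python3 nudge.py '[-0.017,0.025,0,0,0,0,5,-0.017,0.025,0,0,0,0,5,0,0,0,0,0,0,5,0,0,0,0,0,0,5]' >/dev/null; g
python3 nudge.py '[0,0,0,0,0,0.0255,5,0,0,0,0,0,0.0255,5]' >/dev/null; g
python3 nudge.py '[0,0,0,0,0,0.0255,5]' >/dev/null; g
python3 nudge.py '[0,0,0,0,0,0.0255,5]' >/dev/null; g
python3 nudge.py '[0,0,0,0,0,0.0255,5]' >/dev/null; g
```

```text
t 12.15 th 0.6 tn 0.195 ttcp [-129.28    13.849  164.805]
t 12.35 th 0.437 tn 0.228 ttcp [-129.15    13.62   164.869]
t 12.45 th 0.356 tn 0.223 ttcp [-129.125   13.505  164.9  ]
t 12.55 th 0.276 tn 0.203 ttcp [-129.091   13.341  164.899]
t 12.65 th 0.196 tn 0.175 ttcp [-129.045   13.238  164.914]
```

Converted, 1 mm is 0.02, -0.2 mm is -0.004, 0.05 rad / 3.1416 = 0.0159.

```bash
g(){ python3 f.py | sed 's/tiltz.*tn/tn/;s/ w .*tau7/ tau7/;s/ q \[.*\] tcp/ tcp/'; }
python3 nudge.py '[-0.004,0.02,0,0,0,0.0159,5]' >/dev/null; g
python3 nudge.py '[0,0.006,0,0,0,0.0223,5]' >/dev/null; g
for k in 1; do python3 nudge.py '[0,0,0,0,0,0.0223,5]' >/dev/null; g; done
python3 nudge.py '[0,0,0,0,0,0.0223,5]' >/dev/null; g
python3 nudge.py '[0,0,0,0,0,0.0223,5]' >/dev/null; g
python3 nudge.py '[0,0,0,0,0,0.0223,5]' >/dev/null; g
python3 nudge.py '[0,0,0,0,0,0.0223,5]' >/dev/null; g
```

```text
t 12.75 th 0.146 tn 0.207 tq [-1.879  0.254 -0.799] F [ -3.152 -11.27   11.915] tau7 0.127 tcp [-129.022   13.909  164.932]
t 12.85 th 0.077 tn 0.202 tq [-1.885  0.176 -0.801] F [ -2.618 -11.007  13.28 ] tau7 0.633 tcp [-129.05    14.233  164.917]
t 12.95 th 0.006 tn 0.197 tq [-1.88   0.177 -0.804] F [ -3.386 -11.592  13.301] tau7 0.527 tcp [-129.033   14.159  164.953]
t 13.05 th -0.064 tn 0.196 tq [-1.912  0.183 -0.822] F [ -3.816 -10.955  13.052] tau7 0.521 tcp [-129.022   14.039  164.94 ]
t 13.15 th -0.134 tn 0.148 tq [-1.897  0.24  -0.874] F [ -2.947 -11.177  13.049] tau7 0.516 tcp [-129.012   13.939  164.941]
t 13.25 th -0.204 tn 0.249 tq [-2.023  0.255 -0.829] F [ -3.109 -10.67   12.99 ] tau7 0.51 tcp [-129.059   13.863  164.923]
t 13.35 th -0.274 tn 0.23 tq [-1.984  0.266 -0.831] F [ -3.541 -11.568  13.394] tau7 0.501 tcp [-129.081   13.725  164.903]
```

Converted, 0.07 rad / 3.1416 = 0.0223.

```bash
g(){ python3 f.py | sed 's/tiltz.*tn/tn/;s/ w .*tau7/ tau7/;s/ q \[.*\] tcp/ tcp/'; }
for k in 1; do python3 nudge.py '[0,0,0,0,0,0.0223,5]' >/dev/null; g; done
python3 nudge.py '[0,0,0,0,0,0.0223,5]' >/dev/null; g
python3 nudge.py '[0,0,0,0,0,0.0223,5]' >/dev/null; g
python3 nudge.py '[0,0,0,0,0,0.0223,5]' >/dev/null; g
python3 nudge.py '[0,0,0,0,0,0.0223,5]' >/dev/null; g
```

```text
t 13.45 th -0.344 tn 0.241 tq [-2.034  0.264 -0.845] F [ -3.079 -12.195  12.81 ] tau7 0.493 tcp [-129.102   13.643  164.894]
t 13.55 th -0.414 tn 0.241 tq [-2.029  0.267 -0.843] F [ -3.396 -12.133  13.768] tau7 0.482 tcp [-129.132   13.552  164.875]
t 13.65 th -0.484 tn 0.252 tq [-2.077  0.335 -0.863] F [ -3.765 -11.279  14.378] tau7 0.472 tcp [-129.142   13.491  164.916]
t 13.75 th -0.554 tn 0.262 tq [-2.095  0.34  -0.86 ] F [ -3.64  -11.78   15.592] tau7 0.462 tcp [-129.219   13.316  164.847]
t 13.85 th -0.624 tn 0.249 tq [-2.063  0.357 -0.859] F [ -4.851 -11.867  14.488] tau7 0.451 tcp [-129.253   13.226  164.82 ]
```

Converted, 0.07 rad / 3.1416 = 0.0223.

```bash
g(){ python3 f.py | sed 's/tiltz.*tn/tn/;s/ w .*tau7/ tau7/;s/ q \[.*\] tcp/ tcp/'; }
python3 nudge.py '[0,0,0,0,0,0.0223,5]' >/dev/null; g
python3 nudge.py '[0,0,0,0,0,0.0223,5]' >/dev/null; g
python3 nudge.py '[0,0,0,0,0,0.0223,5]' >/dev/null; g
python3 nudge.py '[0,0,0,0,0,0,5,0,0,0,0,0,0,5]' ; g; python3 f.py
```

```text
t 13.95 th -0.694 tn 0.351 tq [-2.124  0.437 -0.785] F [ -5.043 -12.008  14.213] tau7 0.44 tcp [-129.317   13.167  164.78 ]
t 14.05 th -0.764 tn 0.268 tq [-2.167  0.467 -0.905] F [ -3.788 -12.318  14.081] tau7 0.428 tcp [-129.408   13.092  164.733]
t 14.15 th -0.834 tn 0.292 tq [-2.185  0.479 -0.888] F [ -4.75  -12.69   14.553] tau7 0.417 tcp [-129.459   13.005  164.713]
clock: 14.35
eef_pos: [566.5, 82.2, 164.7]
tool_rot: [2.763, 0.339, 2.064]
force: [-7.5, -11.4, 14.5]
width: 15.0
gripper_force: 60.1
t 14.35 th -0.832 tn -0.02 tq [-1.964  0.399 -1.117] F [ -5.412 -12.585  14.468] tau7 0.044 tcp [-129.459   13.009  164.718]
t 14.35 th -0.832 tiltz [0.011 0.007 1.   ] tn -0.02 tq [-1.964  0.399 -1.117] F [ -5.412 -12.585  14.468] w 15.0 tau7 0.044 q [-0.182  0.44  -0.254  2.248  1.5    0.38  -1.24 ] tcp [-129.459   13.009  164.718]
```

Converted, 0.06 rad / 3.1416 = 0.0191.

```bash
g(){ python3 f.py | sed 's/tiltz.*tn/tn/;s/ w .*tau7/ tau7/;s/ q \[.*\] tcp/ tcp/'; }
python3 nudge.py '[0,0,0,0,0,0.0191,5]' >/dev/null; g
python3 nudge.py '[0,0,0,0,0,0.0191,5]' >/dev/null; g
python3 nudge.py '[0,0,0,0,0,0.0191,5]' >/dev/null; g
python3 nudge.py '[0,0,0,0,0,0.0127,5]' >/dev/null; g
python3 - <<'E'
from h import *
cv2.imwrite("pics/t6raw.png",ctrl.get_image("top"))
E
```

```text
t 14.45 th -0.892 tn 0.323 tq [-2.167  0.56  -0.851] F [ -4.909 -12.473  14.577] tau7 0.626 tcp [-129.523   12.912  164.674]
t 14.55 th -0.953 tn 0.351 tq [-2.259  0.544 -0.867] F [ -5.664 -12.668  14.66 ] tau7 0.312 tcp [-129.6     12.852  164.653]
t 14.65 th -1.013 tn 0.363 tq [-2.274  0.572 -0.864] F [ -5.026 -11.864  14.618] tau7 0.284 tcp [-129.701   12.815  164.578]
t 14.75 th -1.053 tn 0.354 tq [-2.245  0.57  -0.858] F [ -5.776 -12.991  13.649] tau7 -0.044 tcp [-129.717   12.806  164.584]
```

Converted, -30 mm is -0.6, -25 mm is -0.5.

```bash
python3 nudge.py '[0,0,0,0,0,0,36,0,0,0,0,0,0,36,0,0,0,0,0,0,36,0,0,0,0,0,0,36]'; python3 f.py
python3 nudge.py '[0,0,-0.2,0,0,0,36,0,0,-0.5,0,0,0,36,0,0,-0.6,0,0,0,36,0,0,-0.6,0,0,0,36,0,0,-0.6,0,0,0,36,0,0,0,0,0,0,36]'
python3 - <<'E'
from h import *
t=ctrl.get_image("top");s=ctrl.get_image("scene");cv2.imwrite("pics/t7raw.png",t)
a=t[110:240,210:345];b=s[165:315,245:405]
f=lambda i:cv2.resize(np.clip(i*2.,0,255).astype('uint8'),(400,int(400*i.shape[0]/i.shape[1])),interpolation=cv2.INTER_CUBIC)
a,b=f(a),f(b);h=max(a.shape[0],b.shape[0]);p=lambda i:cv2.copyMakeBorder(i,0,h-i.shape[0],0,0,0)
cv2.imwrite("pics/z7.png",np.hstack([p(a),p(b)]))
ys=np.arange(-20,60,.5)
for fn in("pics/t6raw.png","pics/t7raw.png"):
    im=cv2.cvtColor(cv2.imread(fn),cv2.COLOR_BGR2GRAY);o=0
    for x in range(-30,31):
        q=proj("top",[W([x,y,157]) for y in ys]).astype(np.float32);o=o+cv2.remap(im,q[:,:1],q[:,1:],cv2.INTER_LINEAR)[:,0]/61.
    g=cv2.GaussianBlur(np.gradient(o).reshape(-1,1),(1,9),1.5)[:,0];a=abs(g)
    print(fn,[(round(float(ys[i]+.25*(a[i-1]-a[i+1])/(a[i-1]-2*a[i]+a[i+1])),1)) for i in range(1,len(g)-1) if a[i]>4 and a[i]>=a[i-1] and a[i]>a[i+1]])
E
```

```text
clock: 15.2
eef_pos: [566.5, 90.9, 163.5]
tool_rot: [2.701, 0.241, 1.866]
force: [0.0, 0.5, 0.2]
width: 36.3
gripper_force: 0.0
t 15.2 th -1.046 tiltz [-0.002  0.001  1.   ] tn -0.019 tq [ 0.087  0.482 -0.022] F [-0.035  0.47   0.224] w 36.3 tau7 -0.001 q [-0.186  0.443 -0.259  2.245  1.5    0.371 -1.459] tcp [-131.017   21.624  163.482]
clock: 15.8
eef_pos: [508.1, 102.6, 277.0]
tool_rot: [2.695, 0.241, 1.865]
force: [1.6, 0.6, 0.2]
width: 35.9
gripper_force: 0.0
pics/t6raw.png [5.8, 21.6, 34.3, 45.9]
pics/t7raw.png [5.5, 21.3, 34.3, 45.9]
```

View pics/z7.png

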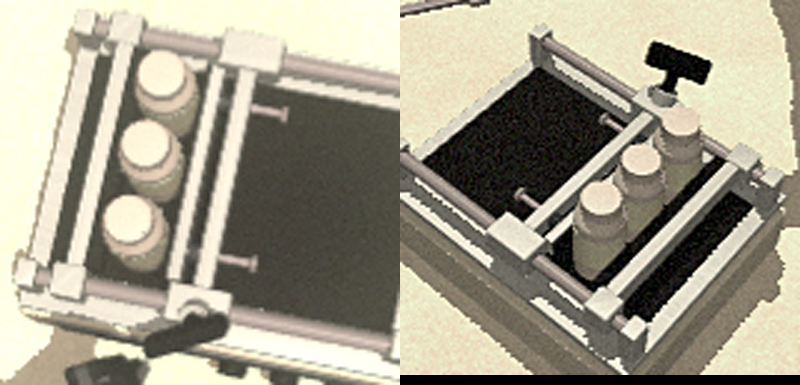

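The bottles stand upright against the fence, the gripper is clear of the handle, and the squeeze is 20.0 − 13.0 = 7.0 mm, held after release. I'm handing in.

```bash
python3 -c "
from cell import ctrl
print(ctrl.finish_job())"
```

```text
the job is handed in; nothing more can be done
None
```

The job is handed in at about 16 s on the robot's clock: the clamp is tight (torque about 0.15 N m above loose), the press bar measured 7.0 mm of squeeze after release, and all three bottles stand upright against the fence; the verdict was not shown.

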